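# Sort the modelling tools after class

### The arm

A 6-joint arm with a two-finger parallel gripper is mounted at the origin on the work surface. World frame = base frame: x ahead of the robot, y to its left, z up, the work surface at z = 0. Lengths are in m, angles in rad, forces in N, time in s.
With the tool pointing down it reaches from about 0.3 to 0.775 m from the base axis. Payload 14.6 kg.
Tool frame: the origin (TCP) lies at the very end of the fingers, on their centre line; the grasp point (between the pads) lies 19 mm behind it (ctrl.hold_point_z is the z of the grasp point in the tool frame, in m); z points along the fingers, y is the direction in which the jaws open and shut (so a half turn about z gives the same grasp; the last joint's range is limited). The gripper opens to 94 mm and grips with 3 to 60 N. Pads are 16 mm wide; open, the fingers measure 119 mm over their backs; the gripper's body (75 mm by 177 mm) begins 78 mm behind the grasp point.
Start: joints at [-1.396, 0.3, 1.521, -0, 1.321, -0.067], TCP at [0.132, -0.534, 0.205] pointing down, gripper open.
Joint ranges: [-3.03, 3.03], [-0.79, 2.21], [0.23, 2.52], [-1.04, 4.18], [0, 3.07], [-2.55, 2.55]. Speed limits (rad/s): [2.22, 2.22, 2.57, 3.14, 3.14, 3.14].

### API

Orientations are given as [roll, pitch, yaw] about the fixed x, y, z axes, in that order (R = Rz(yaw) Ry(pitch) Rx(roll)).
In Python, from station import ctrl, cams, hand_in gives the robot as it stands.
- The arm moves only by the tool servo_tool, never from a script. Its argument "rows" is a list of rows, each a list of 7 numbers: the shift along the world's x, y, z in m, then the turn, a rotation vector about the world's x, y, z in rad, then the gripper command: -1 is shut, 1 is fully open, values between are in proportion. A call has exactly 8 rows; each row is the pose to reach, as a shift and turn from the pose measured when the call began; what a row does not reach only later rows make up. A row lasts 1/12 s, in which the tool goes at most 41.7 mm and 7.16 degrees, less where a joint would pass 70% of its speed; a pose out of reach is approached as far as the arm can. A call with a gripper value outside its range is refused whole. The fingers move at their own pace and stop on an object; "newtons" is the grip in N (left out, the last holds). Time passes only in rows, so rows that repeat a pose let the fingers close, or fill a call up. It gives the time, the measured TCP pose, the force and the opening at its end, in the units of the state.
- ctrl.get_obs(): the state, without advancing time (a new reading comes with each control period).
- cams.camera(name): name is "side" or "top"; returns a dict with "image" (420x560x3 uint8, red, green, blue), "depth" (420x560 float32, m along the optical axis (not along the pixel's ray), 0 where there is no reading), "fx", "fy", "cx", "cy" (pixels), "dist_coeffs" ([k1, k2, p1, p2, k3] as OpenCV has them; the pictures are not rectified), "rvec" (rotation vector, rad) and "tvec" (3), from world to camera coordinates, as OpenCV has them. Camera axes: x right, y down, z forward; pixel columns grow to the right and rows downward; lengths in m; the calibration is good to about 2 mm. A picture is of the moment at which its call begins.
- hand_in(): hands the job in, once; it reports no verdict.
Trained networks look in a picture, given as the dict that the camera call returned (one of the last four; its "shot" number tells which), for a name from the list of things; names that differ only in an ending like _2 or _b are one class to them, and where a whole thing is asked for, a point or a joint stands for the part that bears it (a point fixed in the world has none). Each returns a list of dicts, best first, with "p" (0 to 1); they miss things now and then, are a little off and sometimes report something else, mostly with a low value. They report only what shows in the picture. A call takes as long as a camera call. They do not tell look-alikes from the thing itself.
- cams.spot_in(picture, name): "box" ([left, top, right, bottom] as shares, 0 to 1, of the picture: columns of its width, rows of its height, round what is visible of it).
- cams.place_of(picture, name): "at" ([column, row] as shares, 0 to 1, of the picture: columns of its width, rows of its height: a listed point, or the origin of a listed thing).
The state is a dict: "time_s": time; "qpos": joint angles; "joint_vel": joint speeds; "tau": joint torques, N m; "ee_pos": TCP position; "eef_rot": TCP orientation; "force": force on the tool from outside, world axes, zero at the start; "moment": the same for the moment, N m; "grip_width": finger opening in m.
Only numpy, scipy, OpenCV 4.12 (cv2) and the standard library are available. Lean on these libraries where they do the work, as an engineer would, in place of code of your own. Each camera call takes 0.05 s, during which the arm holds its last target.

### The job

Class is over: put the tools on the modelling table away. Lay the two dark wooden modelling tools in the dark wooden tray with the cork floor, the two blue-handled loop tools in the green tray and the red rib in the white tray, each lying flat on its tray's floor and not on a wall or on another tool. Leave the plaster study and the terracotta beaker standing where they are.

Things in the scene. Friction and masses are not known exactly. Their poses are not given: they have to be found in the camera images.
- wood_point: Dark brown wooden modelling tool lying flat, 119 mm long overall: a handle block 64 mm long, 20 mm wide and 18 mm high in the middle, one flat 18 mm wide blade end (+x) and one round pointed end (-x). Origin: centre of the handle block, 9 mm above what it lies on; x along the tool, y across it, z up at the start. About 45 g, balanced within 3 mm of its origin.
- wood_blade: Dark brown wooden modelling tool lying flat, 119 mm long overall: a handle block 64 mm long, 20 mm wide and 18 mm high in the middle, one flat 18 mm wide blade end (+x) and one narrow flat 11 mm wide blade end (-x). Origin: centre of the handle block, 9 mm above what it lies on; x along the tool, y across it, z up at the start. About 45 g, balanced within 3 mm of its origin.
- loop_round: Loop tool with a bright blue handle, lying flat, 120 mm long overall: handle block 64 mm long, 20 mm wide and 18 mm high in the middle, a short brass collar and a rounded steel wire loop (up to 24 mm wide) at either end. Origin: centre of the handle, 9 mm above what it lies on; x along the tool, y across it, z up at the start. About 45 g, balanced at its origin.
- loop_tri: Loop tool with a bright blue handle, lying flat, 120 mm long overall: handle block 64 mm long, 20 mm wide and 18 mm high in the middle, a short brass collar and a triangular steel wire loop (up to 28 mm wide) at either end. Origin: centre of the handle, 9 mm above what it lies on; x along the tool, y across it, z up at the start. About 45 g, balanced at its origin.
- rib: Red flat shaping rib with round ends and a small black dot near one end, lying flat: 84 mm long, 46 mm wide, 14 mm thick. Its two long sides are straight and parallel over the middle 40 mm. Origin: its centre, 7 mm above what it lies on; x along its length, y across, z up at the start. About 55 g.
- tray_wood: Dark brown wooden-walled open tray, fixed to the table, 144 x 168 mm outside and 16 mm high, walls 4 mm thick, floor 4 mm thick (inside 136 x 160 mm). Its floor is pale cork. For the two wooden modelling tools. Origin: centre of the underside, on the table top; its y axis runs along the 168 mm side, x along the 144 mm side, z up.
- tray_green: Green plastic open tray, fixed to the table, 144 x 168 mm outside and 16 mm high, walls 4 mm thick, floor 4 mm thick (inside 136 x 160 mm). For the two blue-handled loop tools. Origin: centre of the underside, on the table top; its y axis runs along the 168 mm side, x along the 144 mm side, z up.
- tray_white: White plastic open tray, fixed to the table, 144 x 168 mm outside and 16 mm high, walls 4 mm thick, floor 4 mm thick (inside 136 x 160 mm). For the red rib. Origin: centre of the underside, on the table top; its y axis runs along the 168 mm side, x along the 144 mm side, z up.
- study: Fragile off-white plaster study standing among the tools, not to be disturbed: round foot 54 mm across, waisted round form above, 80 mm tall. Loose, about 250 g. Origin: centre of the underside; z up.
- beaker: Small terracotta beaker standing open end up among the tools, not to be disturbed: 50 mm across the rim, 55 mm tall. Loose, about 150 g. Origin: centre of the underside; z up.
There are look-alikes about, which are no part of the job. Leave any turquoise look-alike of the wood_blade alone. What is shaped like the rib but turquoise is not meant.

How it is judged:
At the end, for the whole second after the job is handed in: Each of the five tools lies level (within 0.04 rad) on the floor of its own tray (centre inside the tray and at most 3 mm higher than when lying on the tray floor), at rest; study and beaker upright (within 0.15 rad) and within 15 mm of where they began (x of wood_point in the frame of tray_wood between -0.066 and 0.066 m and y of wood_point in the frame of tray_wood between -0.078 and 0.078 m and z of wood_point in the frame of tray_wood between 0 and 0.016 m and linear speed of each of wood_point, wood_blade, loop_round, loop_tri, rib below 0.02 m/s and angular speed of each of wood_point, wood_blade, loop_round, loop_tri, rib below 0.3 rad/s and angle between wood_point's own x axis and vertical between 1.53 and 1.61 rad and x of wood_blade in the frame of tray_wood between -0.066 and 0.066 m and y of wood_blade in the frame of tray_wood between -0.078 and 0.078 m and z of wood_blade in the frame of tray_wood between 0 and 0.016 m and angle between wood_blade's own x axis and vertical between 1.53 and 1.61 rad and x of loop_round in the frame of tray_green between -0.066 and 0.066 m and y of loop_round in the frame of tray_green between -0.078 and 0.078 m and z of loop_round in the frame of tray_green between 0 and 0.016 m and angle between loop_round's own x axis and vertical between 1.53 and 1.61 rad and x of loop_tri in the frame of tray_green between -0.066 and 0.066 m and y of loop_tri in the frame of tray_green between -0.078 and 0.078 m and z of loop_tri in the frame of tray_green between 0 and 0.016 m and angle between loop_tri's own x axis and vertical between 1.53 and 1.61 rad and x of rib in the frame of tray_white between -0.066 and 0.066 m and y of rib in the frame of tray_white between -0.078 and 0.078 m and z of rib in the frame of tray_white between 0 and 0.014 m and angle between rib's own x axis and vertical between 1.53 and 1.61 rad and distance of each of study, beaker from where it was at the start of the episode below 0.015 m and angle between each of study, beaker's own z axis and vertical below 0.15 rad); the robot touches nothing.
It fails at once if the plaster study is shifted by more than 15 mm or tipped (distance of study from where it was at the start of the episode above 0.015 m or angle between study's own z axis and vertical above 0.25 rad).
It fails at once if the terracotta beaker is shifted by more than 15 mm or tipped (distance of beaker from where it was at the start of the episode above 0.015 m or angle between beaker's own z axis and vertical above 0.25 rad).
It also fails if it takes over 120 s, if anything falls off the work surface, if the arm or the gripper's body presses on something with over 40 N, if the wrist force passes 120 N, or if a joint passes its speed limit or range.

## Working session

There is one attempt and no reset: what is moved stays moved. The work goes in short steps, Python scripts to look and compute and a tool call to move; the robot and the scene stay as the last step left them, time stands still between calls to the robot, and variables do not carry over. Pictures are saved under pics/ and viewed, and the job is handed in when it is done.

Besides the shell and the picture viewer there is one more tool, called after "Call:" as name(argument=value, ...) on one line, values as JSON. servo_tool: Moves the arm, as the interface text tells. Its arguments: {"type":"object","properties":{"rows":{"type":"array"},"newtons":{"type":"number"}},"required":["rows"]}

```bash
ls; mkdir -p pics; python3 - <<'E'
from station import ctrl, cams
import cv2,pickle
o=ctrl.get_obs(); print(o, ctrl.hold_point_z)
for n in ("top","side"):
    c=cams.camera(n); pickle.dump(c,open(f"{n}0.pkl","wb"))
    cv2.imwrite(f"pics/{n}0.png",c["image"][:,:,::-1])
    print(n,[c[k] for k in("fx","fy","cx","cy","dist_coeffs","rvec","tvec","shot")])
    for t in "wood_point wood_blade loop_round loop_tri rib tray_wood tray_green tray_white study beaker".split():
        print(t,[(round(d["p"],2),[round(d["at"][0]*560),round(d["at"][1]*420)]) for d in cams.place_of(c,t)][:4])
E
```

```text
pics
{'time_s': 0.0, 'qpos': array([-1.39559532e+00,  3.00450445e-01,  1.52162928e+00, -3.92774473e-05,
        1.32068830e+00, -6.65799240e-02]), 'joint_vel': array([ 0.00036844,  0.00089375, -0.0003711 ,  0.00033812,  0.00217206,
       -0.00075885]), 'tau': array([-2.26652010e-03, -5.31809628e+01, -3.52741098e+01,  7.06409407e-02,
        2.44026049e-02, -4.52106781e-05]), 'ee_pos': array([ 0.1316365 , -0.53372578,  0.20487727]), 'eef_rot': array([-3.14041735e+00, -4.02388171e-05,  2.41790655e-01]), 'force': array([-0.12657092,  0.28318497, -0.36231104]), 'moment': array([ 0.01183941,  0.02021017, -0.02425587]), 'grip_width': 0.09412214450383583} -0.0188
top [520.7195014394501, 520.7195014394501, 279.1233558068242, 210.75709088616222, array([-0.04857281,  0.        ,  0.        ,  0.        ,  0.        ]), array([ 2.13510454, -2.19120002,  0.09997314]), array([0.00811318, 0.46092377, 1.34794938]), 1]
wood_point [(0.69, [196, 224])]
wood_blade [(0.86, [317, 210]), (0.67, [366, 279]), (0.65, [199, 146])]
loop_round [(0.7, [233, 219])]
loop_tri [(0.64, [156, 245])]
rib [(0.78, [409,
[... 202 characters left out ...]
[455.9911018092981, 455.9911018092981, 283.45442417341826, 203.6621187345806, array([0.05105501, 0.        , 0.        , 0.        , 0.        ]), array([ 0.25491599, -2.72272479,  1.32584715]), array([0.44834687, 0.09147836, 0.8414028 ]), 2]
wood_point [(0.88, [271, 305])]
wood_blade [(0.98, [293, 188]), (0.83, [382, 168])]
loop_round [(0.64, [277, 263]), (0.39, [229, 157]), (0.37, [270, 304])]
loop_tri [(0.72, [291, 376]), (0.66, [291, 220]), (0.56, [229, 155])]
rib [(0.81, [308, 162]), (0.76, [359, 139]), (0.5, [230, 156])]
tray_wood [(0.64, [155, 291])]
tray_green [(0.63, [230, 157])]
tray_white [(0.7, [192, 209]), (0.18, [291, 190])]
study [(0.8, [314, 146])]
beaker [(0.69, [288, 220])]
```

View pics/top0.png

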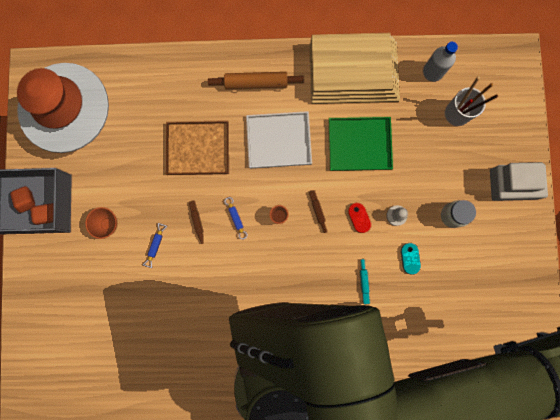

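View pics/side0.png

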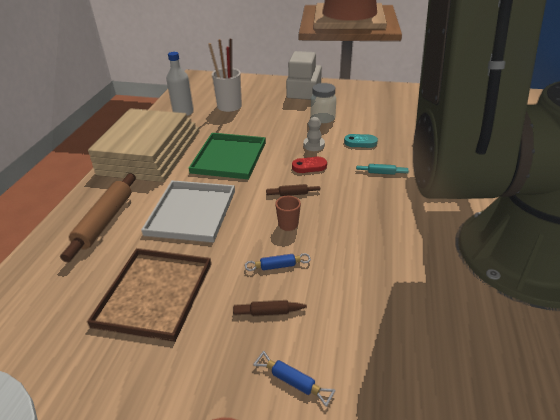

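The top picture shows the five tools in a row at image rows 200-250: loop_tri (155,245), wood_point (196,222), loop_round (234,218), wood_blade (317,211) and rib (360,218). The beaker is at (279,214) and the study at (397,215). The trays sit above at row ~145, and the turquoise look-alikes are at (364,281) and (410,258).

Next I measure by colour and height.

```bash
cat > h.py <<'E'
import numpy as np,cv2
def world(c):
    h,w=c["depth"].shape
    K=np.array([[c["fx"],0,c["cx"]],[0,c["fy"],c["cy"]],[0,0,1]])
    v,u=np.mgrid[:h,:w]
    n=cv2.undistortPoints(np.stack([u,v],-1).reshape(-1,1,2).astype(float),K,np.array(c["dist_coeffs"])).reshape(h,w,2)
    R=cv2.Rodrigues(np.array(c["rvec"]))[0];t=np.array(c["tvec"])
    return n,R,t,c["depth"]
def pts_depth(c):
    n,R,t,d=world(c)
    P=np.dstack([n*d[...,None],d])
    return (P-t)@R
def pts_plane(c,z):
    n,R,t,d=world(c)
    ray=np.dstack([n,np.ones(d.shape)])@R
    o=-R.T@t
    return o+ray*((z-o[2])/ray[...,2])[...,None]
def rect(P):
    P=P[:,:2].astype(np.float32)
    (cx,cy),(a,b),ang=cv2.minAreaRect(P)
    if a<b: a,b=b,a; ang+=90
    ang=(ang+90)%180-90
    return np.round([cx,cy,a,b],4),round(np.deg2rad(ang),3)
def blobs(c,z=None,top=True):
    im=cv2.cvtColor(c["image"],cv2.COLOR_RGB2HSV).astype(int)
    return im
E
python3 - <<'E'
import pickle,numpy as np,cv2
from h import *
c=pickle.load(open("top0.pkl","rb"));s=pickle.load(open("side0.pkl","rb"))
D=pts_depth(c); print("table z", D[250,300],D[300,500] if 0 else D[270,200], D[205,160])
hsv=cv2.cvtColor(c["image"],cv2.COLOR_RGB2HSV)
for n,(u,v),r in [("loop_tri",(155,245),26),("wood_point",(196,222),25),("loop_round",(234,218),24),("beaker",(279,214),14),("wood_blade",(317,211),24),("rib",(360,218),20),("study",(397,215),14)]:
    sl=np.s_[v-r:v+r,u-r:u+r]
    X=D[sl]; H=hsv[sl].astype(int)
    m=(X[...,2]>.005)&(c["depth"][sl]>0)
    z=np.percentile(X[m][:,2],[10,50,95]).round(4) if m.any() else 0
    print(n,"depth",m.sum(),rect(X[m]),"z",z)
    if "loop" in n: k=(H[...,0]>105)&(H[...,0]<130)&(H[...,1]>150)&(H[...,2]>60); h=.018
    elif n=="rib": k=((H[...,0]<6)|(H[...,0]>172))&(H[...,1]>180)&(H[...,2]>90); h=.014
    elif "wood" in n: k=(H[...,2]<105); h=.014
    else: continue
    nn,lab,st,_=cv2.connectedComponentsWithStats(k.astype(np.uint8),connectivity=8)
    k=lab==1+st[1:,4].argmax()
    Q=pts_plane(c,h)[sl][k]
    print("   colour",k.sum(),rect(Q),Q.mean(0).round(4))
for n,(a,b,e,f) in dict(wood=(160,115,235,182),white=(240,105,318,172),green=(322,110,398,176)).items():
    X=D[b:f,a:e]; H=hsv[b:f,a:e]
    m=(X[...,2]>.010)&(X[...,2]<.03)
    print(n,m.sum(),rect(X[m]),np.percentile(X[m][:,2],[50,95]).round(4), "floor",D[(b+f)//2,(a+e)//2].round(4))
im=c["image"][180:300,130:440]
cv2.imwrite("pics/crop0.png",cv2.resize(im,None,fx=2.5,fy=2.5,interpolation=cv2.INTER_CUBIC)[:,:,::-1])
E
```

```text
table z [ 0.35702269 -0.05638548  0.002616  ] [0.31075411 0.21031586 0.00230365] [0.48744648 0.31698733 0.00118709]
loop_tri depth 465 (array([0.3815, 0.3304, 0.1381, 0.1363]), np.float64(1.552)) z [0.0054 0.0119 0.0213]
   colour 142 (array([0.3791, 0.3282, 0.0582, 0.0172]), np.float64(-0.357)) [0.3788 0.3282 0.018 ]
wood_point depth 443 (array([0.4403, 0.2198, 0.1315, 0.1313]), np.float64(-0.026)) z [0.0054 0.0131 0.0208]
   colour 280 (array([0.4377, 0.2182, 0.1148, 0.0224]), np.float64(0.22)) [0.4416 0.2185 0.014 ]
loop_round depth 389 (array([0.4485, 0.1188, 0.1262, 0.1262]), np.float64(-0.02)) z [0.0055 0.0137 0.0212]
   colour 126 (array([0.4467, 0.1123, 0.058 , 0.0153]), np.float64(0.375)) [0.4468 0.1125 0.018 ]
beaker depth 253 (array([ 0.4548, -0.0047,  0.0706,  0.0683]), np.float64(0.072)) z [0.0057 0.0317 0.0583]
wood_blade depth 374 (array([ 0.4601, -0.1019,  0.1261,  0.1249]), np.float64(-0.001)) z [0.0058 0.0139 0.0213]
   colour 276 (array([ 0.4575, -0.1053,  0.116 ,  0.0201]), np.float64(0.289)) [ 0.4604 -0.1044  0.014 ]
rib depth 526 (array([ 0.4389, -0.2145,  0.107 ,  0.0964]), np.float64(-0.07)) z [0.0068 0.0134 0.0188]
   colour 445 (array([ 0.4385, -0.2152,  0.0805,  0.0449]), np.float64(0.356)) [ 0.4375 -0.2155  0.014 ]
study depth 354 (array([ 0.4455, -0.3162,  0.0727,  0.0711]), np.float64(1.488)) z [0.0081 0.0289 0.0781]
wood 499 (array([0.6406, 0.2061, 0.1845, 0.1461]), np.float64(1.559)) [0.0154 0.021 ] floor [0.641  0.2155 0.0012]
white 458 (array([ 0.6567, -0.0081,  0.1685,  0.1463]), np.float64(-1.534)) [0.0149 0.0205] floor [ 0.6616 -0.0083  0.0038]
green 474 (array([ 0.6478, -0.2242,  0.1724,  0.1619]), np.float64(1.564)) [0.0147 0.0194] floor [ 0.6405 -0.2266  0.0092]
```

View pics/crop0.png

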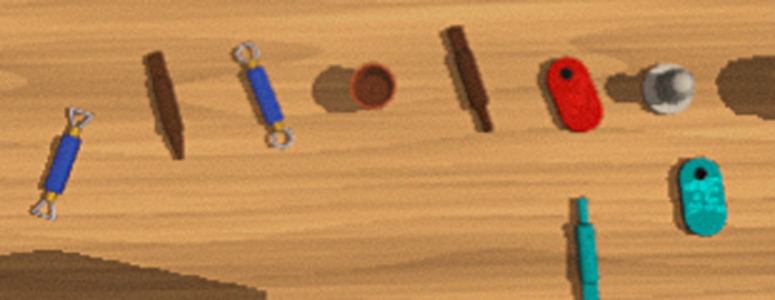

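The crop confirms the identities: wood_point tapers to a point at (180,155 in the crop), and wood_blade has a narrow blade end at (487,130). loop_round has round loops, loop_tri has triangular ones, and the rib's dot is at its upper left. Tray centres come next, with a side-camera cross-check.

```bash
python3 - <<'E'
import pickle,numpy as np,cv2
from h import *
c=pickle.load(open("top0.pkl","rb"));s=pickle.load(open("side0.pkl","rb"))
hsv=cv2.cvtColor(c["image"],cv2.COLOR_RGB2HSV).astype(int)
P=pts_plane(c,.016)
H,S,V=hsv[...,0],hsv[...,1],hsv[...,2]
for n,(a,b,e,f),k in [("wood",(158,112,237,184),V<105),("white",(238,103,320,174),S<60),("green",(320,110,402,178),(H>45)&(H<80)&(S>120))]:
    m=k[b:f,a:e].astype(np.uint8); nn,lab,st,_=cv2.connectedComponentsWithStats(m); j=1+st[1:,4].argmax()
    print(n,st[j],rect(P[b:f,a:e][lab==j]))
# side check
h2=cv2.cvtColor(s["image"],cv2.COLOR_RGB2HSV).astype(int);H,S,V=[h2[...,i] for i in range(3)]
for n,(u,v),z,r in [("loop_tri",(293,377),.012,45),("wood_point",(270,307),.009,45),("loop_round",(277,262),.012,40),("wood_blade",(293,189),.009,32),("rib",(309,164),.011,28)]:
    sl=np.s_[max(0,v-r):min(420,v+r),u-r:u+r]
    if "loop" in n:k=(H>105)&(H<130)&(S>150)&(V>60)
    elif n=="rib":k=((H<6)|(H>172))&(S>180)&(V>90)
    else:k=V<85
    m=k[sl].astype(np.uint8); nn,lab,st,_=cv2.connectedComponentsWithStats(m); j=1+st[1:,4].argmax()
    Q=pts_plane(s,z)[sl][lab==j]; print(n,st[j],rect(Q),Q.mean(0).round(4))
E
```

```text
wood [  6  10  64  53 420] (array([0.6381, 0.2158, 0.1696, 0.143 ]), np.float64(1.542))
white [   9    9   65   56 3290] (array([ 0.6548, -0.007 ,  0.1684,  0.1452]), np.float64(-1.538))
green [   9    7   64   54 3273] (array([ 0.6385, -0.2263,  0.1676,  0.1442]), np.float64(1.566))
loop_tri [ 24  29  43  33 631] (array([0.3792, 0.3292, 0.0625, 0.0221]), np.float64(-0.361)) [0.3788 0.3295 0.012 ]
wood_point [  8  39  73  16 803] (array([0.4378, 0.2165, 0.1172, 0.0283]), np.float64(0.248)) [0.4412 0.2173 0.009 ]
loop_round [ 24  33  34  15 373] (array([0.4452, 0.114 , 0.0618, 0.0275]), np.float64(0.372)) [0.4455 0.1143 0.012 ]
wood_blade [  5  28  54  11 369] (array([ 0.4581, -0.1076,  0.1169,  0.034 ]), np.float64(0.291)) [ 0.461  -0.1068  0.009 ]
rib [38 31  2  2  2] (array([ 0.412 , -0.2035,  0.0047,  0.    ]), np.float64(-0.925)) [ 0.412  -0.2035  0.011 ]
```

Call:
servo_tool(rows=[[0.028, 0.029, -0.005, 0, 0, 0.01, 0.5], [0.056, 0.058, -0.01, 0, 0, 0.03, 0.5], [0.084, 0.087, -0.02, 0, 0, 0.04, 0.5], [0.112, 0.116, -0.02, 0, 0, 0.06, 0.5], [0.14, 0.145, -0.03, 0, 0, 0.07, 0.5], [0.168, 0.174, -0.03, 0, 0, 0.08, 0.5], [0.196, 0.203, -0.03, 0, 0, 0.1, 0.5], [0.224, 0.233, -0.03, 0, 0, 0.114, 0.5]], newtons=20)

```text
time_s: 1.77
ee_pos: [0.3567, -0.2994, 0.1756]
eef_rot: [3.141, -0.0, 0.357]
force: [0.9, -0.3, 0.3]
grip_width: 0.0705
```

Call:
servo_tool(rows=[[0.027, 0.028, 0, 0, 0, 0, 0.5], [0.054, 0.056, 0, 0, 0, 0, 0.5], [0.081, 0.084, 0, 0, 0, 0, 0.5], [0.081, 0.084, -0.03, 0, 0, 0, 0.5], [0.081, 0.084, -0.06, 0, 0, 0, 0.5], [0.081, 0.084, -0.09, 0, 0, 0, 0.5], [0.081, 0.084, -0.12, 0, 0, 0, 0.5], [0.081, 0.084, -0.13, 0, 0, 0, 0.5]])

```text
time_s: 2.43
ee_pos: [0.4361, -0.2144, 0.0421]
eef_rot: [-3.138, 0.003, 0.357]
force: [-1.2, 0.9, -0.7]
grip_width: 0.0708
```

```bash
python3 - <<'E'
from station import ctrl, cams
import cv2
c=cams.camera("side")
cv2.imwrite("pics/s1.png",cv2.resize(c["image"][90:260,200:420],None,fx=3,fy=3)[:,:,::-1])
E
```

```text
(no output)
```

View pics/s1.png

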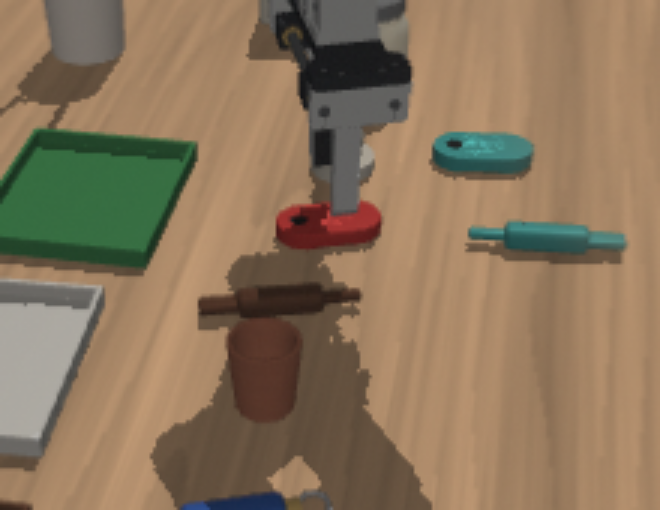

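The side picture shows the fingers centred over the rib at crop (340,220), with the study clear behind. Going down to grip.

Call:
servo_tool(rows=[[0.002, -0.001, -0.02, 0, 0, 0, 0.5], [0.002, -0.001, -0.037, 0, 0, 0, 0.5], [0.002, -0.001, -0.037, 0, 0, 0, 0.5], [0.002, -0.001, -0.037, 0, 0, 0, -0.2], [0.002, -0.001, -0.037, 0, 0, 0, -0.2], [0.002, -0.001, -0.037, 0, 0, 0, -0.2], [0.002, -0.001, -0.037, 0, 0, 0, -0.2], [0.002, -0.001, -0.037, 0, 0, 0, -0.2]])

```text
time_s: 3.15
ee_pos: [0.4387, -0.2159, 0.0064]
eef_rot: [-3.139, 0.002, 0.357]
force: [-0.4, -0.8, 7.5]
grip_width: 0.0459
```

Call:
servo_tool(rows=[[0, 0, 0.03, 0, 0, 0, -0.2], [0, 0, 0.06, 0, 0, 0, -0.2], [0.02, 0.02, 0.08, 0, 0, 0, -0.2], [0.045, 0.045, 0.09, 0, 0, 0, -0.2], [0.07, 0.07, 0.09, 0, 0, 0, -0.2], [0.095, 0.095, 0.09, 0, 0, 0, -0.2], [0.12, 0.12, 0.09, 0, 0, 0, -0.2], [0.145, 0.145, 0.09, 0, 0, 0, -0.2]])

```text
time_s: 3.82
ee_pos: [0.5848, -0.0694, 0.097]
eef_rot: [-3.14, 0.002, 0.357]
force: [-0.6, -0.5, -1.0]
grip_width: 0.0451
```

Call:
servo_tool(rows=[[0.025, 0.023, 0, 0, 0, 0, -0.2], [0.05, 0.046, 0, 0, 0, 0, -0.2], [0.071, 0.063, 0, 0, 0, 0, -0.2], [0.071, 0.063, -0.02, 0, 0, 0, -0.2], [0.071, 0.063, -0.04, 0, 0, 0, -0.2], [0.071, 0.063, -0.06, 0, 0, 0, -0.2], [0.071, 0.063, -0.065, 0, 0, 0, -0.2], [0.071, 0.063, -0.065, 0, 0, 0, -0.2]])

```text
time_s: 4.48
ee_pos: [0.6549, -0.0063, 0.0308]
eef_rot: [-3.138, 0.004, 0.357]
force: [0.6, -0.7, -0.6]
grip_width: 0.0457
```

Call:
servo_tool(rows=[[0, 0, -0.01, 0, 0, 0, -0.2], [0, 0, -0.0195, 0, 0, 0, -0.2], [0, 0, -0.0195, 0, 0, 0, -0.2], [0, 0, -0.0195, 0, 0, 0, 0.3], [0, 0, -0.0195, 0, 0, 0, 0.3], [0, 0, -0.0195, 0, 0, 0, 0.3], [0, 0, 0.01, 0, 0, 0, 0.3], [0, 0, 0.04, 0, 0, 0, 0.3]])

```text
time_s: 5.15
ee_pos: [0.6539, -0.0063, 0.0702]
eef_rot: [-3.137, 0.007, 0.357]
force: [-0.8, 0.3, 0.8]
grip_width: 0.0614
```

Call:
servo_tool(rows=[[-0.01, -0.005, 0.03, 0, 0, 0, -0.1], [-0.04, -0.02, 0.03, 0, 0, -0.01, -0.1], [-0.07, -0.036, 0.03, 0, 0, -0.03, -0.1], [-0.1, -0.052, 0.03, 0, 0, -0.04, -0.1], [-0.13, -0.067, 0.03, 0, 0, -0.06, -0.1], [-0.16, -0.083, 0.03, 0, 0, -0.067, -0.1], [-0.195, -0.1, 0.02, 0, 0, -0.067, -0.1], [-0.195, -0.1, 0, 0, 0, -0.067, -0.1]])

```text
time_s: 5.82
ee_pos: [0.4558, -0.1081, 0.0719]
eef_rot: [-3.139, 0.006, 0.288]
force: [0.1, 0.1, 0.5]
grip_width: 0.0425
```

```bash
python3 - <<'E'
from station import ctrl, cams
import cv2
c=cams.camera("side")
cv2.imwrite("pics/s2.png",cv2.resize(c["image"][90:290,130:420],None,fx=2.5,fy=2.5)[:,:,::-1])
E
```

```text
(no output)
```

View pics/s2.png

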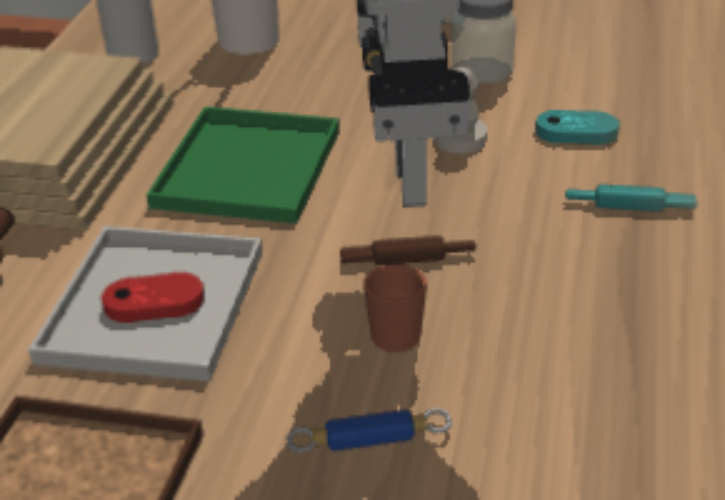

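The rib lies flat in the white tray at crop (153,297). Gripping wood_blade now.

Call:
servo_tool(rows=[[0.003, 0.002, -0.02, 0, 0, 0, -0.1], [0.003, 0.002, -0.045, 0, 0, 0, -0.1], [0.003, 0.002, -0.066, 0, 0, 0, -0.1], [0.003, 0.002, -0.067, 0, 0, 0, -0.1], [0.003, 0.002, -0.067, 0, 0, 0, -0.8], [0.003, 0.002, -0.067, 0, 0, 0, -0.8], [0.003, 0.002, -0.067, 0, 0, 0, -0.8], [0.003, 0.002, -0.067, 0, 0, 0, -0.8]])

```text
time_s: 6.53
ee_pos: [0.4593, -0.1049, 0.0012]
eef_rot: [-3.136, 0.009, 0.288]
force: [0.5, -0.4, 2.1]
grip_width: 0.0201
```

Call:
servo_tool(rows=[[0, 0, 0.03, 0, 0, 0, -0.8], [0, 0, 0.065, 0, 0, 0, -0.8], [0.005, 0, 0.1, 0, 0, 0.1, -0.8], [0.025, 0.025, 0.11, 0, 0, 0.22, -0.8], [0.045, 0.05, 0.11, 0, 0, 0.34, -0.8], [0.065, 0.08, 0.11, 0, 0, 0.46, -0.8], [0.085, 0.11, 0.11, 0, 0, 0.58, -0.8], [0.1, 0.14, 0.11, 0, 0, 0.7, -0.8]])

```text
time_s: 7.2
ee_pos: [0.5604, 0.0367, 0.1115]
eef_rot: [-3.137, 0.008, 0.993]
force: [-0.0, -0.5, -0.1]
grip_width: 0.0196
```

Call:
servo_tool(rows=[[0.01, 0.025, 0, 0, 0, 0.1, -0.8], [0.02, 0.055, 0, 0, 0, 0.22, -0.8], [0.03, 0.085, 0, 0, 0, 0.34, -0.8], [0.038, 0.115, 0, 0, 0, 0.45, -0.8], [0.045, 0.145, 0, 0, 0, 0.55, -0.8], [0.047, 0.178, 0, 0, 0, 0.56, -0.8], [0.047, 0.181, 0, 0, 0, 0.56, -0.8], [0.047, 0.181, 0, 0, 0, 0.56, -0.8]])

```text
time_s: 7.87
ee_pos: [0.6069, 0.2194, 0.1112]
eef_rot: [-3.136, 0.008, 1.556]
force: [0.1, -0.4, -0.9]
grip_width: 0.02
```

Call:
servo_tool(rows=[[-0.001, -0.003, -0.025, 0, 0, 0, -0.8], [-0.001, -0.003, -0.055, 0, 0, 0, -0.8], [-0.001, -0.003, -0.08, 0, 0, 0, -0.8], [-0.001, -0.003, -0.095, 0, 0, 0, -0.8], [-0.001, -0.003, -0.104, 0, 0, 0, -0.8], [-0.001, -0.003, -0.104, 0, 0, 0, -0.8], [-0.001, -0.003, -0.104, 0, 0, 0, -0.3], [-0.001, -0.003, -0.104, 0, 0, 0, -0.3]])

```text
time_s: 8.53
ee_pos: [0.6066, 0.2161, 0.0084]
eef_rot: [-3.138, 0.008, 1.555]
force: [0.5, -1.1, 1.0]
grip_width: 0.0297
```

Call:
servo_tool(rows=[[0, 0, 0.03, 0, 0, 0, -0.3], [0, 0, 0.06, 0, 0, 0, -0.3], [0, 0, 0.085, 0, 0, -0.05, -0.1], [-0.02, 0, 0.09, 0, 0, -0.16, -0.1], [-0.05, 0, 0.09, 0, 0, -0.28, -0.1], [-0.08, 0, 0.09, 0, 0, -0.4, -0.1], [-0.11, 0, 0.09, 0, 0, -0.52, -0.1], [-0.14, 0, 0.09, 0, 0, -0.64, -0.1]])

```text
time_s: 9.2
ee_pos: [0.4654, 0.2158, 0.0994]
eef_rot: [-3.139, 0.006, 0.909]
force: [0.3, -0.0, 0.4]
grip_width: 0.0422
```

```bash
python3 - <<'E'
from station import ctrl, cams
import cv2
c=cams.camera("side")
cv2.imwrite("pics/s3.png",cv2.resize(c["image"][90:420,70:420],None,fx=1.8,fy=1.8)[:,:,::-1])
print(ctrl.get_obs()["ee_pos"],ctrl.get_obs()["qpos"])
E
```

```text
[0.46106487 0.21576271 0.09882964] [ 3.65980610e-01  3.33463375e-01  1.74309614e+00 -5.27507483e-04
  1.07524750e+00  1.03849662e+00]
```

View pics/s3.png

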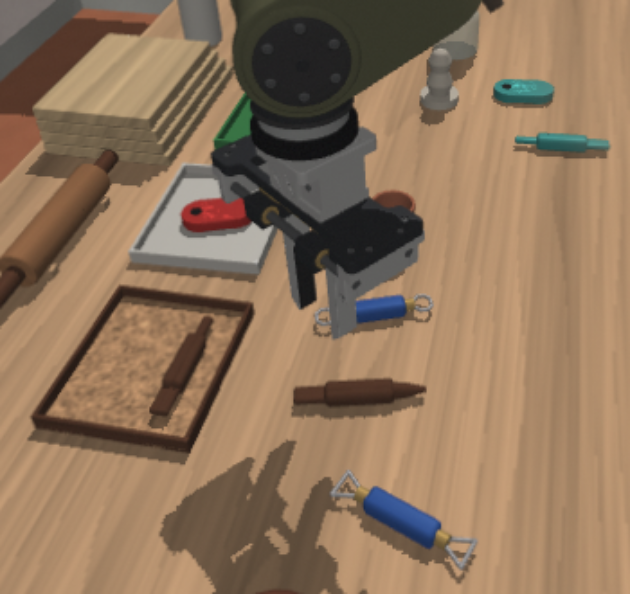

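wood_blade lies in the cork tray at crop (182,365), clear of the walls. wood_point is next.

Call:
servo_tool(rows=[[-0.01, 0.001, 0, 0, 0, -0.12, -0.1], [-0.02, 0.002, 0, 0, 0, -0.24, -0.1], [-0.021, 0.002, 0, 0, 0, -0.36, -0.1], [-0.021, 0.002, 0, 0, 0, -0.48, -0.1], [-0.021, 0.002, 0, 0, 0, -0.6, -0.1], [-0.021, 0.002, -0.02, 0, 0, -0.66, -0.1], [-0.021, 0.002, -0.04, 0, 0, -0.66, -0.1], [-0.021, 0.002, -0.05, 0, 0, -0.66, -0.1]])

```text
time_s: 9.92
ee_pos: [0.4398, 0.2175, 0.048]
eef_rot: [-3.137, 0.009, 0.238]
force: [0.0, 0.3, -0.1]
grip_width: 0.0423
```

Pitch has drifted to about 0.009 rad, so I trim it here. With yaw near 0, that is about -0.009 about world y.

Call:
servo_tool(rows=[[0, 0, -0.02, 0, -0.008, 0, -0.1], [0, 0, -0.038, 0, -0.008, 0, -0.1], [0, 0, -0.044, 0, -0.008, 0, -0.1], [0, 0, -0.044, 0, -0.008, 0, -0.1], [0, 0, -0.044, 0, -0.008, 0, -0.8], [0, 0, -0.044, 0, -0.008, 0, -0.8], [0, 0, -0.044, 0, -0.008, 0, -0.8], [0, 0, -0.044, 0, -0.008, 0, -0.8]])

```text
time_s: 10.58
ee_pos: [0.4403, 0.2177, 0.0048]
eef_rot: [-3.139, -0.0, 0.239]
force: [0.6, -0.5, 5.5]
grip_width: 0.0199
```

Call:
servo_tool(rows=[[0, 0, 0.03, 0, 0, 0, -0.8], [0, 0, 0.06, 0, 0, 0.1, -0.8], [0.01, 0, 0.09, 0, 0, 0.22, -0.8], [0.035, 0, 0.1, 0, 0, 0.34, -0.8], [0.06, 0, 0.1, 0, 0, 0.46, -0.8], [0.09, 0, 0.1, 0, 0, 0.58, -0.8], [0.12, 0, 0.1, 0, 0, 0.7, -0.8], [0.15, 0, 0.1, 0, 0, 0.82, -0.8]])

```text
time_s: 11.25
ee_pos: [0.5917, 0.2176, 0.1054]
eef_rot: [-3.139, -0.001, 1.065]
force: [0.0, 1.2, -0.7]
grip_width: 0.02
```

Call:
servo_tool(rows=[[0.02, 0, 0, 0, 0, 0.12, -0.8], [0.04, 0, 0, 0, 0, 0.24, -0.8], [0.06, 0, 0, 0, 0, 0.36, -0.8], [0.079, -0.001, 0, 0, 0, 0.48, -0.8], [0.079, -0.001, 0, 0, 0, 0.49, -0.8], [0.079, -0.001, 0, 0, 0, 0.49, -0.8], [0.079, -0.001, -0.02, 0, 0, 0.49, -0.8], [0.079, -0.001, -0.04, 0, 0, 0.49, -0.8]])

```text
time_s: 11.92
ee_pos: [0.6705, 0.217, 0.0665]
eef_rot: [-3.141, -0.001, 1.552]
force: [0.2, 0.4, -0.8]
grip_width: 0.0197
```

Call:
servo_tool(rows=[[0, 0, -0.02, 0, 0, 0, -0.8], [0, 0, -0.04, 0, 0, 0, -0.8], [0, 0, -0.05, 0, 0, 0, -0.8], [0, 0, -0.057, 0, 0, 0, -0.8], [0, 0, -0.057, 0, 0, 0, -0.8], [0, 0, -0.057, 0, 0, 0, -0.8], [0, 0, -0.057, 0, 0, 0, -0.35], [0, 0, -0.057, 0, 0, 0, -0.35]])

```text
time_s: 12.58
ee_pos: [0.6709, 0.2171, 0.0104]
eef_rot: [3.14, -0.002, 1.552]
force: [0.2, -0.0, -0.3]
grip_width: 0.0289
```

Call:
servo_tool(rows=[[0, 0, 0.02, 0, 0, 0, -0.35], [0, 0, 0.05, 0, 0, 0, -0.3], [0, 0, 0.085, 0, 0, -0.05, -0.1], [-0.02, -0.01, 0.1, 0, 0, -0.16, -0.1], [-0.05, -0.025, 0.1, 0, 0, -0.28, -0.1], [-0.085, -0.04, 0.1, 0, 0, -0.4, -0.1], [-0.12, -0.055, 0.1, 0, 0, -0.52, -0.1], [-0.155, -0.07, 0.1, 0, 0, -0.64, -0.1]])

```text
time_s: 13.25
ee_pos: [0.5141, 0.1465, 0.1108]
eef_rot: [3.14, -0.002, 0.905]
force: [1.1, 0.1, 0.1]
grip_width: 0.0422
```

Call:
servo_tool(rows=[[-0.02, -0.01, 0, 0, 0, -0.12, -0.1], [-0.045, -0.022, 0, 0, 0, -0.24, -0.1], [-0.068, -0.033, 0, 0, 0, -0.36, -0.1], [-0.068, -0.033, 0, 0, 0, -0.48, -0.1], [-0.068, -0.033, -0.02, 0, 0, -0.532, -0.1], [-0.068, -0.033, -0.04, 0, 0, -0.532, -0.1], [-0.068, -0.033, -0.055, 0, 0, -0.532, -0.1], [-0.068, -0.033, -0.06, 0, 0, -0.532, -0.1]])

```text
time_s: 13.92
ee_pos: [0.4454, 0.1133, 0.0496]
eef_rot: [3.14, -0.001, 0.373]
force: [-0.9, -0.2, -1.1]
grip_width: 0.0426
```

```bash
python3 - <<'E'
from station import ctrl, cams
import cv2
c=cams.camera("side")
cv2.imwrite("pics/s4.png",cv2.resize(c["image"][90:420,70:420],None,fx=1.8,fy=1.8)[:,:,::-1])
print(ctrl.get_obs()["ee_pos"],ctrl.get_obs()["eef_rot"])
E
```

```text
[0.44547812 0.11331707 0.04962668] [ 3.14016005e+00 -6.00257766e-04  3.72981737e-01]
```

View pics/s4.png

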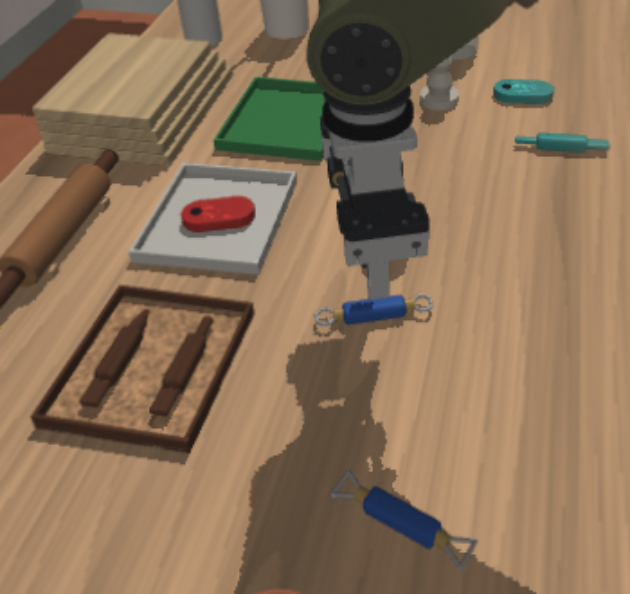

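Both wooden tools lie side by side in the cork tray, at crop (118,355) and (182,365). The gripper is over loop_round at (375,310).

Call:
servo_tool(rows=[[0, 0, -0.02, 0, 0, 0, -0.1], [0, 0, -0.038, 0, 0, 0, -0.1], [0, 0, -0.045, 0, 0, 0, -0.1], [0, 0, -0.045, 0, 0, 0, -0.1], [0, 0, -0.045, 0, 0, 0, -0.8], [0, 0, -0.045, 0, 0, 0, -0.8], [0, 0, -0.045, 0, 0, 0, -0.8], [0, 0, -0.045, 0, 0, 0, -0.8]])

```text
time_s: 14.63
ee_pos: [0.4461, 0.1134, 0.0055]
eef_rot: [3.14, -0.002, 0.373]
force: [1.1, -1.0, 5.3]
grip_width: 0.0198
```

Call:
servo_tool(rows=[[0, 0, 0.03, 0, 0, 0, -0.8], [0, 0, 0.065, 0, 0, 0.05, -0.8], [0.01, 0, 0.1, 0, 0, 0.15, -0.8], [0.035, -0.015, 0.11, 0, 0, 0.26, -0.8], [0.06, -0.04, 0.11, 0, 0, 0.37, -0.8], [0.085, -0.065, 0.11, 0, 0, 0.48, -0.8], [0.105, -0.095, 0.11, 0, 0, 0.59, -0.8], [0.125, -0.125, 0.11, 0, 0, 0.7, -0.8]])

```text
time_s: 15.3
ee_pos: [0.572, -0.013, 0.116]
eef_rot: [3.139, -0.002, 1.079]
force: [-0.3, 0.2, -0.6]
grip_width: 0.0196
```

Call:
servo_tool(rows=[[0.015, -0.03, 0, 0, 0, 0.1, -0.8], [0.03, -0.06, 0, 0, 0, 0.2, -0.8], [0.045, -0.09, 0, 0, 0, 0.3, -0.8], [0.06, -0.12, 0, 0, 0, 0.4, -0.8], [0.075, -0.15, 0, 0, 0, 0.47, -0.8], [0.09, -0.18, 0, 0, 0, 0.49, -0.8], [0.1, -0.214, 0, 0, 0, 0.49, -0.8], [0.1, -0.214, 0, 0, 0, 0.49, -0.8]])

```text
time_s: 15.97
ee_pos: [0.6721, -0.2325, 0.1155]
eef_rot: [3.139, -0.002, 1.565]
force: [-0.1, 0.1, -0.6]
grip_width: 0.0194
```

Call:
servo_tool(rows=[[-0.001, 0.006, -0.03, 0, 0, 0, -0.8], [-0.001, 0.006, -0.06, 0, 0, 0, -0.8], [-0.001, 0.006, -0.08, 0, 0, 0, -0.8], [-0.001, 0.006, -0.095, 0, 0, 0, -0.8], [-0.001, 0.006, -0.105, 0, 0, 0, -0.8], [-0.001, 0.006, -0.105, 0, 0, 0, -0.8], [-0.001, 0.006, -0.105, 0, 0, 0, -0.35], [-0.001, 0.006, -0.105, 0, 0, 0, -0.35]])

```text
time_s: 16.63
ee_pos: [0.6718, -0.2267, 0.0117]
eef_rot: [3.137, -0.001, 1.565]
force: [0.1, 0.2, -0.1]
grip_width: 0.0289
```

Call:
servo_tool(rows=[[0, 0, 0.02, 0, 0, 0, -0.35], [0, 0, 0.05, 0, 0, 0, -0.3], [0, 0.01, 0.085, 0, 0, 0, -0.1], [-0.015, 0.035, 0.11, 0, 0, 0.1, -0.1], [-0.03, 0.06, 0.11, 0, 0, 0.21, -0.1], [-0.045, 0.09, 0.11, 0, 0, 0.32, -0.1], [-0.06, 0.12, 0.11, 0, 0, 0.43, -0.1], [-0.08, 0.15, 0.11, 0, 0, 0.54, -0.1]])

```text
time_s: 17.3
ee_pos: [0.5915, -0.0755, 0.1229]
eef_rot: [3.136, 0.001, 2.11]
force: [0.3, 0.4, -0.1]
grip_width: 0.0424
```

Call:
servo_tool(rows=[[-0.015, 0.03, 0, 0, 0, 0.08, -0.1], [-0.03, 0.06, 0, 0, 0, 0.16, -0.1], [-0.045, 0.09, 0, 0, 0, 0.24, -0.1], [-0.06, 0.12, 0, 0, 0, 0.32, -0.1], [-0.075, 0.15, 0, 0, 0, 0.4, -0.1], [-0.09, 0.18, 0, 0, 0, 0.48, -0.1], [-0.105, 0.21, 0, 0, 0, 0.56, -0.1], [-0.12, 0.24, 0, 0, 0, 0.64, -0.1]])

```text
time_s: 17.97
ee_pos: [0.4709, 0.166, 0.1241]
eef_rot: [3.134, 0.002, 2.754]
force: [0.5, 0.2, -0.1]
grip_width: 0.0423
```

Call:
servo_tool(rows=[[-0.02, 0.03, 0, 0, 0, 0.03, -0.1], [-0.04, 0.06, 0, 0, 0, 0.03, -0.1], [-0.06, 0.095, 0, 0, 0, 0.03, -0.1], [-0.08, 0.13, 0, 0, 0, 0.03, -0.1], [-0.09, 0.16, 0, 0, 0, 0.03, -0.1], [-0.09, 0.16, -0.02, 0, 0, 0.03, -0.1], [-0.09, 0.16, -0.045, 0, 0, 0.03, -0.1], [-0.09, 0.16, -0.06, 0, 0, 0.03, -0.1]])

```text
time_s: 18.63
ee_pos: [0.3804, 0.3265, 0.0633]
eef_rot: [3.134, 0.003, 2.786]
force: [-0.1, -0.1, -1.0]
grip_width: 0.0423
```

```bash
python3 - <<'E'
from station import ctrl, cams
import cv2
c=cams.camera("side")
cv2.imwrite("pics/s5.png",cv2.resize(c["image"][90:420,70:420],None,fx=1.8,fy=1.8)[:,:,::-1])
print(ctrl.get_obs()["ee_pos"],ctrl.get_obs()["eef_rot"])
E
```

```text
[0.37960804 0.32553415 0.06112494] [3.13682472e+00 7.53219919e-04 2.78504684e+00]
```

View pics/s5.png

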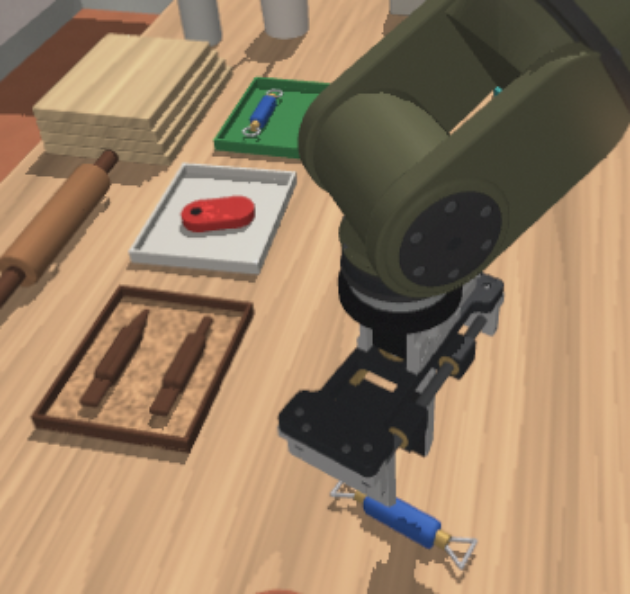

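loop_round lies in the green tray at crop (263,112), and the gripper is above loop_tri.

Call:
servo_tool(rows=[[0, 0.003, -0.02, 0, 0, 0, -0.1], [0, 0.003, -0.04, 0, 0, 0, -0.1], [0, 0.003, -0.056, 0, 0, 0, -0.1], [0, 0.003, -0.056, 0, 0, 0, -0.1], [0, 0.003, -0.056, 0, 0, 0, -0.8], [0, 0.003, -0.056, 0, 0, 0, -0.8], [0, 0.003, -0.056, 0, 0, 0, -0.8], [0, 0.003, -0.056, 0, 0, 0, -0.8]])

```text
time_s: 19.35
ee_pos: [0.3802, 0.3289, 0.0064]
eef_rot: [3.135, 0.002, 2.785]
force: [-1.4, -0.8, 8.0]
grip_width: 0.0199
```

Call:
servo_tool(rows=[[0, 0, 0.03, 0, 0, 0, -0.8], [0, 0, 0.065, 0, 0, 0, -0.8], [0.005, -0.01, 0.1, 0, 0, -0.05, -0.8], [0.025, -0.03, 0.11, 0, 0, -0.13, -0.8], [0.045, -0.055, 0.11, 0, 0, -0.21, -0.8], [0.065, -0.085, 0.11, 0, 0, -0.29, -0.8], [0.085, -0.115, 0.11, 0, 0, -0.37, -0.8], [0.105, -0.145, 0.11, 0, 0, -0.45, -0.8]])

```text
time_s: 20.02
ee_pos: [0.486, 0.1825, 0.1173]
eef_rot: [3.134, 0.002, 2.331]
force: [0.5, 0.7, 0.4]
grip_width: 0.02
```

Call:
servo_tool(rows=[[0.015, -0.03, 0, 0, 0, -0.08, -0.8], [0.03, -0.06, 0, 0, 0, -0.16, -0.8], [0.045, -0.09, 0, 0, 0, -0.24, -0.8], [0.06, -0.12, 0, 0, 0, -0.32, -0.8], [0.075, -0.15, 0, 0, 0, -0.4, -0.8], [0.09, -0.18, 0, 0, 0, -0.48, -0.8], [0.1, -0.21, 0, 0, 0, -0.56, -0.8], [0.11, -0.24, 0, 0, 0, -0.64, -0.8]])

```text
time_s: 20.68
ee_pos: [0.5965, -0.0591, 0.1179]
eef_rot: [3.133, 0.003, 1.687]
force: [0.2, 0.3, -0.4]
grip_width: 0.0194
```

Call:
servo_tool(rows=[[0.004, -0.03, 0, 0, 0, -0.06, -0.8], [0.007, -0.06, 0, 0, 0, -0.12, -0.8], [0.0095, -0.09, 0, 0, 0, -0.121, -0.8], [0.0095, -0.12, 0, 0, 0, -0.121, -0.8], [0.0095, -0.15, 0, 0, 0, -0.121, -0.8], [0.0095, -0.167, 0, 0, 0, -0.121, -0.8], [0.0095, -0.167, 0, 0, 0, -0.121, -0.8], [0.0095, -0.167, -0.02, 0, 0, -0.121, -0.8]])

```text
time_s: 21.35
ee_pos: [0.6075, -0.2271, 0.1016]
eef_rot: [3.128, 0.005, 1.565]
force: [0.5, 1.4, -0.4]
grip_width: 0.0203
```

Call:
servo_tool(rows=[[-0.001, 0.001, -0.03, 0, 0.007, 0, -0.8], [-0.001, 0.001, -0.055, 0, 0.007, 0, -0.8], [-0.001, 0.001, -0.075, 0, 0.007, 0, -0.8], [-0.001, 0.001, -0.085, 0, 0.007, 0, -0.8], [-0.001, 0.001, -0.0905, 0, 0.007, 0, -0.8], [-0.001, 0.001, -0.0905, 0, 0.007, 0, -0.8], [-0.001, 0.001, -0.0905, 0, 0.007, 0, -0.35], [-0.001, 0.001, -0.0905, 0, 0.007, 0, -0.35]])

```text
time_s: 22.02
ee_pos: [0.6072, -0.226, 0.0123]
eef_rot: [3.133, 0.006, 1.565]
force: [-0.4, 0.4, 0.3]
grip_width: 0.0286
```

Call:
servo_tool(rows=[[0, 0, 0.02, 0, 0, 0, -0.35], [0, 0, 0.05, 0, 0, 0, -0.35], [0, 0, 0.085, 0, 0, 0, -0.35], [0, 0, 0.12, 0, 0, 0, -0.35], [-0.02, 0, 0.15, 0, 0, 0, -0.35], [-0.05, 0, 0.17, 0, 0, 0, -0.35], [-0.08, 0, 0.18, 0, 0, 0, -0.35], [-0.11, 0, 0.18, 0, 0, 0, -0.35]])

```text
time_s: 22.68
ee_pos: [0.4969, -0.2262, 0.1958]
eef_rot: [3.128, 0.008, 1.566]
force: [1.2, -0.7, -0.2]
grip_width: 0.0305
```

Call:
servo_tool(rows=[[-0.03, -0.02, 0, 0, 0, 0, 0], [-0.06, -0.04, 0, 0, 0, 0, 0], [-0.09, -0.065, 0, 0, 0, 0, 0], [-0.115, -0.09, 0, 0, 0, 0, 0], [-0.14, -0.115, 0, 0, 0, 0, 0], [-0.165, -0.14, 0, 0, 0, 0, 0], [-0.18, -0.16, 0, 0, 0, 0, 0], [-0.18, -0.16, 0, 0, 0, 0, 0]])

```text
time_s: 23.35
ee_pos: [0.3146, -0.389, 0.1968]
eef_rot: [3.127, 0.01, 1.562]
force: [-0.6, 0.7, -0.1]
grip_width: 0.0472
```

```bash
python3 - <<'E'
from station import ctrl, cams
import cv2,pickle,numpy as np
from h import *
for n in("side","top"):
    c=cams.camera(n);pickle.dump(c,open(n+"6.pkl","wb"))
    cv2.imwrite(f"pics/{n}6.png",c["image"][:,:,::-1])
D=pts_depth(c)
for n,(u,v) in dict(study=(397,215),beaker=(279,214)).items():
    for nm in("top0","top6"):
        k=pickle.load(open(nm+".pkl","rb"));X=pts_depth(k)[v-20:v+20,u-20:u+20];m=X[...,2]>.02
        print(n,nm,m.sum(),X[m].mean(0).round(4))
print(ctrl.get_obs()["ee_pos"])
E
```

```text
study top0 186 [ 0.436  -0.2982  0.1187]
study top6 188 [ 0.4348 -0.2953  0.1325]
beaker top0 154 [ 0.448  -0.0038  0.1003]
beaker top6 154 [ 0.4497 -0.0038  0.0823]
[ 0.31662873 -0.38660621  0.1964667 ]
```

View pics/side6.png

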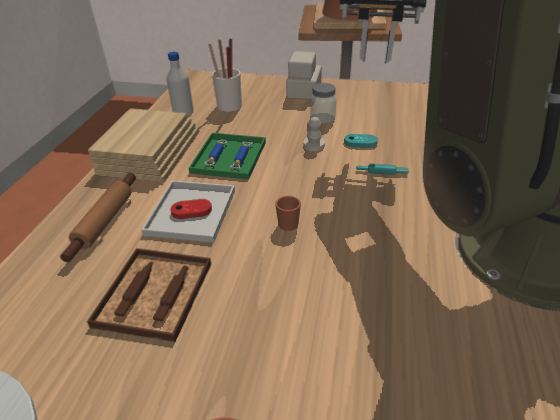

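View pics/top6.png

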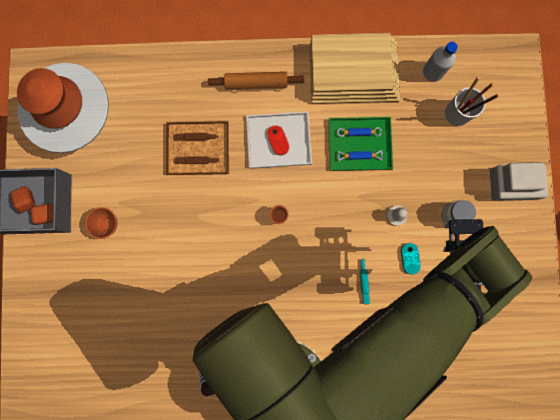

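All five tools lie inside their trays: wooden ones at top-picture (195,137) and (195,160), rib at (278,140), loop tools at (360,131) and (360,156). The study and beaker appear unmoved. One last height and levelness check remains.

```bash
python3 - <<'E'
import pickle,numpy as np
from h import *
c=pickle.load(open("top6.pkl","rb"));D=pts_depth(c)
for n,(u,v),w in [("wp",(195,137),13),("wb",(195,160),13),("lr",(360,131),11),("lt",(360,156),11)]:
    z=D[v-2:v+3,u-w:u+w+1,2]; z=np.where((z>-.01)&(z<.05),z,np.nan)
    h=np.nanmedian(z,0); print(n,"z",np.nanmedian(h[:w]).round(4),np.nanmedian(h[w:]).round(4))
z=D[133:150,273:284];print("rib",np.median(z[...,2]))
from station import ctrl
print(ctrl.get_obs()["grip_width"],ctrl.get_obs()["time_s"])
E
```

```text
wp z 0.0212 0.0211
wb z 0.0224 0.022
lr z 0.0223 0.0213
lt z 0.0208 0.02
rib 0.01811255101083014
0.04696452103138958 23.45
```

Tops read 20-22 mm for the tools (22 expected) and 18 mm for the rib (18 expected), with both halves of each tool level.

```bash
python3 -c "
from station import hand_in
print(hand_in())"
```

```text
the job is handed in; nothing more can be done
None
```

All five tools are put away and the job is handed in, at about 23.5 s on the robot's clock. The two wooden tools are in the cork-floored tray, the two blue loop tools in the green tray and the red rib in the white tray.

- **Tools:** the last pictures show each one inside its tray, clear of the walls and of the other tools. By depth, the tops of the tools read 20–22 mm (22 expected) and the rib 18 mm (18 expected). The two ends of each long tool agree within 1 mm. I did not check the rib's levelness separately.
- **Study and beaker:** both stand upright and look unmoved. Before and after, their positions agree within about 3 mm, but that reading is rough: a few bad depth pixels pushed its height values too high.
- **Everything else:** I left the turquoise look-alikes alone, and the gripper was clear of everything when I handed in. No check failed.

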